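Bolt the power unit into the open housing

TASK

Lock the power unit into the open grey housing: press the yellow spring catch down with one fingertip and keep it down while the other finger pushes the red tab until the bolt is fully home in the power unit's keeper. Then let go, so that the catch springs back up and locks the bolt there. Do not grasp or lift anything, and leave the jar, the heat sink and the screwdriver where they are.

Things in the scene. Friction and masses are not known exactly. Their poses are not given: they have to be found in the camera images.
- housing: Dark grey open tray-shaped device housing, fixed to the bench, x -110 to +200, y -150 to +150 mm, rim 34 mm high, floor 6 mm thick. Origin on the bench top under the middle of the bolt lock; +x is the way the bolt slides home, +y the side of the catch, z up. The lock stands on a pale grey base block, 150 (x) x 110 (y) mm, its top 26 mm above the bench.
- bolt (a joint): Bolt's slide along the housing's +x, m: 0 fully back, 0.040 fully home on its stop; starts at 0 to 0.008. Slides with about 2 N, stays where left. With the catch up it moves only to about 0.011, where the catch's tooth blocks it. Let up on the way, the catch would lock again near 0.020, 0.029 and, at home, from about 0.0373 on: keep it down all the way.
- tab_top (a point): Centre of the top of the bolt's red push tab; moves with the bolt. Tab 12 mm along the housing's x, 32 mm along y, top 68 mm and foot 35 mm above the bench; at y = -32 mm and, bolt fully back, x = -2 mm in the housing's frame. Push its flat -x face towards +x. Beneath it, before and behind, runs the steel bolt bar, 16 mm wide, top 36 mm above the bench.
- catch (a joint): How far the catch is pressed down, m: 0 = up, 0.008 = right down on its stop. The bolt is free when it is pressed more than 0.005. Spring: about 3 N to start, 6.5 N at the bottom; it springs up by itself when let go, unless the bolt is between two gaps.
- catch_top (a point): Centre of the top of the yellow catch pedal, a flat strip 92 mm (housing's x) by 30 mm (y) at x = 0, y = +34 mm in the housing's frame; top 54 mm above the bench when up, 46 mm when right down. It moves straight down; a pressing fingertip can slide along it. Clear gap to the red tab across y 35 mm, centre lines 66 mm apart: fingers about 55 mm apart (inside) touch one each.
- jar_mid (a point): Centre of a small amber jar with a white cap, 40 mm across, 48 mm tall, standing loose on the tray floor beside the lock; to be left alone.
- heatsink_mid (a point): Centre of a loose finned aluminium heat sink, 40 x 36 x 31 mm, standing on the tray floor beside the lock (jar and heat sink may be either side); to be left alone.
- driver_grip (a point): Middle of the handle of a yellow screwdriver, 190 mm long, lying loose on the bench beside the housing; to be left alone.
- keeper (a point): Mouth of the dark keeper on the power unit that takes the bolt's end, at x = 85, y = -32, z = 31 mm in the housing's frame. The aluminium power unit lies just beyond it (top 50 mm above the bench, x 94 to 182, y -115 to +55 mm). The bolt's two guide straps, at x = -56 and +60 mm, reach 40 mm above the bench.

How it is judged:
By the outcome, as a careful person would: the job done as asked, in the order asked, and still so for the second after the job is handed in, with the robot touching nothing.
It also fails if it takes over 32 s, if anything falls off the work surface, if the arm or the gripper's body presses on something with over 40 N, if the wrist force passes 120 N, or if a joint passes its speed limit or range.

ROBOT

A 7-joint arm with a two-finger parallel gripper is mounted at the origin on the work surface. World frame = base frame: x ahead of the robot, y to its left, z up, the work surface at z = 0. Lengths are in m, angles in rad, forces in N, time in s.
With the tool pointing down it reaches from about 0.425 to 0.925 m from the base axis. Payload 6.8 kg.
Tool frame: the origin (TCP) lies at the very end of the fingers, on their centre line; the grasp point (between the pads) lies 19 mm behind it; z points along the fingers, y is the line along which they close (so a half turn about z gives the same grasp; the last joint's range is limited). The gripper opens to 85 mm and grips with 20 to 120 N. Pads are 22 mm wide; open, the fingers measure 114 mm over their backs; the gripper's body (76 mm by 85 mm) begins 54 mm behind the grasp point. The pads swing forward as they close: fully open they stand 13 mm farther back than shut.
Start: joints at [1.083, 0.477, 0.022, 1.555, -0.011, 1.109, -0.083], TCP at [0.25, -0.627, 0.194] pointing down, gripper open.
Joint ranges: [-2.96, 2.96], [-0.34, 2.1], [-1.41, 1.46], [0.24, 2.44], [-1.37, 4.51], [0.17, 1.92], [-2.96, 2.96]. Speed limits (rad/s): [2.39, 2.39, 3.14, 3.14, 3.14, 3.14, 3.14].

INTERFACE

Orientations are given as a 3x3 rotation matrix whose columns are the frame's x, y, z axes.
In Python, from rig import sensors, cams, workorder gives the robot as it stands.
- The arm moves only by the tool send_rows, never from a script. Its argument "series" is a list of rows, each a list of 4 numbers: the shift along the tool's x, y, z in mm, then the turn about the tool's z in degrees. A call has 1 to 10 rows; each row shifts and turns the commanded pose from where the row before left it, along the tool's axes as they then stand; what a row does not reach is not made up. A row lasts 1/8 s, in which the tool goes at most 62.5 mm and 10.7 degrees, less where a joint would pass 70% of its speed; a pose out of reach is approached as far as the arm can. A call is refused whole if a number of a shift passes 62.5 or a number of a turn 10.7, either way. A call with a gripper value outside its range is refused whole. "hand" is the opening, from 0 (shut) to 1 (fully open), set as the call begins (left out, the last holds). The fingers move at their own pace and stop on an object; "squeeze" is the grip in N (left out, the last holds). Time passes only in rows, so rows that do not move let the fingers close. It gives the time, the measured TCP pose, the force, the opening and the grip force at its end, in the units of the state.
- sensors.state(): the state, without advancing time (a new reading comes with each control period).
- cams.snapshot(name): name is "scene" or "top" or "wrist"; returns the picture (384x512x3 uint8, red, green, blue); there is no depth.
- cams.calibration(name): a dict with "vertical_fov" (degrees; the focal length in pixels is half the picture's height over the tangent of half this angle, whatever the lens; pixels are square), "cx", "cy" (the principal point, pixels), "R" (3x3) and "t" (3): a world point X has camera coordinates R X + t. Camera axes: x right, y down, z forward; pixel columns grow to the right and rows downward; lengths in m; the calibration is good to about 2 mm. A picture is of the moment at which its call begins: read the wrist's pose just before it. calibration takes no time and is no camera call; for the wrist camera it gives the pose at the moment of the call.
- workorder.finish_job(): hands the job in; it is judged then, once.
The state is a dict: "time": time; "joint_positions": joint angles; "joint_velocities": joint speeds; "tau": joint torques, N m; "tcp_pos": TCP position; "eef_rot": TCP orientation; "wrist_force": force on the tool from outside, world axes, zero at the start; "torque": the same for the moment, N m; "opening": opening from 0.0 (shut) to 1.0 (fully open); "grasp_force": force on a finger pad.
Only numpy, scipy, OpenCV 4.12 (cv2) and the standard library are available. Lean on these libraries where they do the work, as an engineer would, in place of code of your own. Each camera call takes 0.05 s, during which the arm holds its last target. There are 200 camera calls.

## Working session

There is one attempt and no reset: what is moved stays moved. The work goes in short steps, Python scripts to look and compute and a tool call to move; the robot and the scene stay as the last step left them, time stands still between calls to the robot, and variables do not carry over. Pictures are saved under pics/ and viewed, at most 14 in all, crops included, and the job is handed in when it is done.

Besides the shell and the picture viewer there is one more tool, called after "Emit:" as name(argument=value, ...) on one line, values as JSON. send_rows: Moves the arm, as the interface text tells. Its arguments: {"type":"object","properties":{"series":{"type":"array","items":{"type":"array","items":{"type":"number"}}},"hand":{"type":"number"},"squeeze":{"type":"number"}},"required":["series"]}

```bash
ls; mkdir -p pics; python3 - <<'E'
from rig import sensors,cams
import cv2,numpy as np
s=sensors.state();print(s)
ims=[]
for n in("scene","top"):
    im=cams.snapshot(n);c=cams.calibration(n);print(n,c)
    np.save(f'pics/{n}.npy',im)
    cv2.imwrite(f'pics/{n}.png',im[:,:,::-1])
E
```

```text
pics
{'time': 0.0, 'joint_positions': array([ 1.08288976,  0.4777973 ,  0.02237866,  1.55645656, -0.01150142,
        1.10928255, -0.08308562]), 'joint_velocities': array([ 0.00012245, -0.00148724,  0.00199065,  0.00017483,  0.00018744,
        0.00136679,  0.00245443]), 'tau': array([-6.36540717e-04, -5.96446824e+01,  1.60786439e+00, -2.81201541e+01,
        1.24084018e-02,  9.14200995e-03,  8.80572884e-06]), 'tcp_pos': array([ 0.24996538, -0.62630338,  0.19262625]), 'eef_rot': array([[ 9.28736040e-01,  3.70740760e-01, -8.11213639e-04],
       [ 3.70741616e-01, -9.28734633e-01,  1.62370234e-03],
       [-1.51429561e-04, -1.80874154e-03, -9.99998353e-01]]), 'wrist_force': array([-0.46637399, -0.13652059,  1.0448507 ]), 'torque': array([ 0.04041164, -0.01301614, -0.04806791]), 'grasp_force': 0.0, 'opening': 0.9984271243354723}
scene {'vertical_fov': 50.751792202997166, 'cx': 255.4116575082614, 'cy': 189.5233999409576, 'R': array([[ 0.2668114 ,  0.96371382, -0.00820619],
       [ 0.66800259, -0.19106575, -0.71921236],
       [-0.69468281,  0.1864123 , -0.69474185]]), 't': array([-0.27481735, -0.32564036,  1.29714973])}
top {'vertical_fov': 46.881373910825374, 'cx': 259.23402766446566, 'cy': 195.80871180965588, 'R': array([[-2.14905452e-02, -9.99769006e-01, -3.01133881e-04],
       [-9.86099566e-01,  2.12463494e-02, -1.64791503e-01],
       [ 1.64759835e-01, -3.24451126e-03, -9.86328378e-01]]), 't': array([0.12711611, 0.59205848, 1.00986366])}
```

View pics/top.png

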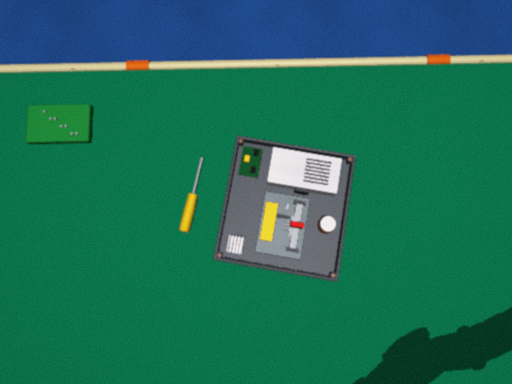

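View pics/scene.png

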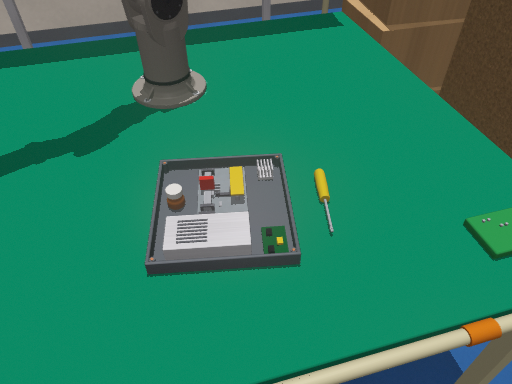

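The top view shows the housing with its +x roughly up in the picture. The yellow catch is at (269,222), the red tab at (297,225), the jar at (328,224) and the heat sink at (235,244). The scene view agrees: the tab is at (207,183) and the catch at (237,183).

```bash
cat > h.py <<'E'
import numpy as np,cv2
from rig import cams,sensors
def ray(c,uv,z,H=384):
    f=H/2/np.tan(np.radians(c['vertical_fov']/2))
    d=c['R'].T@np.array([(uv[0]-c['cx'])/f,(uv[1]-c['cy'])/f,1]); o=-c['R'].T@c['t']
    return o+d*(z-o[2])/d[2]
def blob(im,lo,hi,roi,k=None):
    hsv=cv2.cvtColor(im,cv2.COLOR_RGB2HSV); m=cv2.inRange(hsv,lo,hi)
    M=np.zeros_like(m);x0,y0,x1,y1=roi;M[y0:y1,x0:x1]=m[y0:y1,x0:x1]
    cs=cv2.findContours(M,cv2.RETR_EXTERNAL,cv2.CHAIN_APPROX_NONE)[0]
    return max(cs,key=cv2.contourArea)
YEL=((20,120,90),(34,255,255)); RED=((0,150,80),(8,255,255))
E
python3 - <<'E'
from h import *
im=np.load('pics/top.npy');c=cams.calibration('top')
y=blob(im,*YEL,(250,190,290,255));r=blob(im,*RED,(280,210,312,240))
hsv=cv2.cvtColor(im,cv2.COLOR_RGB2HSV)
m=cv2.bitwise_not(cv2.inRange(hsv,(60,120,0),(100,255,255)));m[:125]=0;m[290:]=0;m[:,:208]=0;m[:,365:]=0
hc=max(cv2.findContours(m,cv2.RETR_EXTERNAL,cv2.CHAIN_APPROX_NONE)[0],key=cv2.contourArea)
for n,q,z in(('y',y,.054),('r',r,.068),('h',hc,.034)):
    P=np.array([ray(c,p[0],z)[:2] for p in q],np.float32)*1000
    b=cv2.minAreaRect(P);print(n,b);print(cv2.boxPoints(b).round(1).tolist())
im=np.load('pics/scene.npy');c=cams.calibration('scene')
for n,q,z in(('y',blob(im,*YEL,(225,160,250,205)),.054),('r',blob(im,*RED,(195,170,218,195)),.068)):
    P=np.array([ray(c,p[0],z)[:2] for p in q],np.float32)*1000
    b=cv2.minAreaRect(P);print('scene',n,b)
E
```

```text
y ((533.2510375976562, 93.3516845703125), (29.96748924255371, 91.24485778808594), 78.74064636230469)
[[485.6000061035156, 87.5999984741211], [575.0999755859375, 69.69999694824219], [580.9000244140625, 99.0999984741211], [491.3999938964844, 117.0]]
r ((522.6409912109375, 29.102794647216797), (30.475053787231445, 11.87026309967041), 81.60050964355469)
[[514.5, 14.899999618530273], [526.2999877929688, 13.199999809265137], [530.7000122070312, 43.29999923706055], [519.0, 45.0]]
h ((570.7329711914062, 51.81824493408203), (298.7845764160156, 311.37896728515625), 78.79911804199219)
[[389.0, -64.5], [694.4000244140625, -125.0], [752.5, 168.10000610351562], [447.0, 228.60000610351562]]
scene y ((539.2481079101562, 91.63166809082031), (29.393503189086914, 95.07327270507812), 78.59690856933594)
scene r ((543.5794677734375, 22.97005271911621), (28.329425811767578, 42.01385498046875), 78.93840789794922)
```

Emit:
send_rows(series=[[0,0,0,8.25],[0,0,0,8.25],[0,0,0,8.25],[0,0,0,8.25],[0,0,0,0]], hand=0.65)

```text
time: 0.72
tcp_pos: [0.2502, -0.6266, 0.1931]
eef_rot: [[0.981, -0.194, -0.001], [-0.194, -0.981, 0.001], [-0.001, -0.001, -1.0]]
wrist_force: [0.0, -0.8, 0.3]
opening: 0.65
grasp_force: 0.0
```

Emit:
send_rows(series=[[7,-40,0,0],[7,-45,0,0],[7,-45,0,0],[7,-45,0,0],[7,-45,0,0],[7,-45,0,0],[7,-45,0,0],[7,-45,0,0],[7,-45,0,0]])

```text
time: 1.85
tcp_pos: [0.3903, -0.2455, 0.1937]
eef_rot: [[0.982, -0.191, 0.0], [-0.191, -0.982, -0.0], [0.0, 0.0, -1.0]]
wrist_force: [0.4, -0.5, 0.9]
opening: 0.649
grasp_force: 0.0
```

Emit:
send_rows(series=[[7,-45,0,0],[7,-45,0,0],[7,-45,0,0],[7,-45,0,0],[7,-45,0,0],[7,-45,0,0],[7,-45,0,0],[0,0,0,0]])

```text
time: 2.85
tcp_pos: [0.5001, 0.0567, 0.1937]
eef_rot: [[0.983, -0.186, 0.001], [-0.186, -0.983, 0.002], [0.0, -0.002, -1.0]]
wrist_force: [-0.8, -0.8, -0.3]
opening: 0.652
grasp_force: 0.0
```

```bash
cat >> h.py <<'E'
O=np.array([526.6,60.2]);a=np.radians(-11.22);X=np.array([np.cos(a),np.sin(a)]);Y=np.array([-X[1],X[0]])
def hf(p): d=np.asarray(p)[:2]*1000-O; return np.array([d@X,d@Y]).round(1)
def st():
    s=sensors.state();R=s['eef_rot']
    print('t',s['time'],'h',hf(s['tcp_pos']),'z',s['tcp_pos'][2]*1000,'F',s['wrist_force'].round(1),'T',s['torque'].round(2),'op',s['opening'],'yawerr',np.degrees(np.arctan2(R[1,0],R[0,0])-a),'zax',R[:,2].round(4))
E
python3 - <<'E'
from h import *
st()
im=cams.snapshot('wrist');c=cams.calibration('wrist');np.save('pics/w.npy',im);cv2.imwrite('pics/w1.png',im[:,:,::-1]);print(c)
E
```

```text
t 2.85 h [-25.3  -8.6] z 193.7101459569246 F [-0.8 -0.8 -0.3] T [-0.02  0.   -0.05] op 0.6520511012153689 yawerr 0.5210748961496441 zax [ 7.0e-04  1.7e-03 -1.0e+00]
{'vertical_fov': 70.49934772321713, 'cx': 255.0611549342281, 'cy': 194.13876822954725, 'R': array([[-1.88573273e-01, -9.82059046e-01,  3.87155579e-04],
       [-9.27876628e-01,  1.78298368e-01,  3.27497564e-01],
       [-3.21690974e-01,  6.13980550e-02, -9.44851944e-01]]), 't': array([0.14641788, 0.41180589, 0.53632118])}
```

View pics/w1.png

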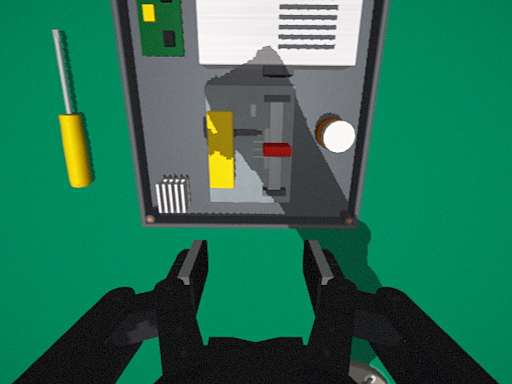

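The wrist view shows the yellow catch at about (220,150), the red tab at (277,150) and the jar at (335,135). The fingertips are near (200,243) and (312,243).

```bash
python3 - <<'E'
from h import *
im=np.load('pics/w.npy');c=cams.calibration('wrist')
hsv=cv2.cvtColor(im,cv2.COLOR_RGB2HSV);print(hsv[128,222],hsv[175,220],hsv[150,270],hsv[150,285])
for n,q,z in(('y',blob(im,(18,120,50),(36,255,255),(200,100,240,195)),.054),('r',blob(im,(0,140,60),(10,255,255),(258,135,300,165)),.068)):
    P=np.array([hf(ray(c,p[0],z)) for p in q],np.float32)
    b=cv2.minAreaRect(P);print(n,b,P.min(0),P.max(0))
o=-c['R'].T@c['t'];print('cam',hf(o),o[2])
E
```

```text
[ 24 233 161] [ 28 246 249] [  0 207 144] [  1 232 145]
y ((2.4936065673828125, 28.50897216796875), (89.35769653320312, 30.37287712097168), 0.1776614487171173) [-42.2  13.4] [47.2 43.8]
r ((6.696728229522705, -36.00361251831055), (14.66979694366455, 30.546754837036133), 0.3430856764316559) [ -0.6 -51.3] [ 14.1 -20.7]
cam [ 59.  -11.5] 0.37182199789525766
```

Emit:
send_rows(series=[[0,-8,10,0.5],[0,0,30,0],[0,0,35,0],[0,0,35,0],[0,0,0,0],[0,0,0,0]])

```text
time: 3.65
tcp_pos: [0.5016, 0.0601, 0.0844]
eef_rot: [[0.979, -0.204, 0.001], [-0.204, -0.979, 0.0], [0.001, -0.0, -1.0]]
wrist_force: [1.0, -1.1, 0.3]
opening: 0.647
grasp_force: 0.0
```

```bash
python3 - <<'E'
from h import *
st()
im=cams.snapshot('wrist');np.save('pics/w2.npy',im)
im2=cams.snapshot('scene');
t=cams.snapshot('top')
v=np.vstack([im[:, :],]);cv2.imwrite('pics/w2.png',v[:,:,::-1])
cv2.imwrite('pics/s2.png',np.hstack([cv2.resize(im2[130:230,150:280],None,fx=3,fy=3,interpolation=2),cv2.resize(t[170:270,230:360],None,fx=3,fy=3,interpolation=2)])[:,:,::-1])
E
```

```text
t 3.65 h [-24.5  -5. ] z 84.41211229281083 F [ 1.  -1.1  0.3] T [ 0.03  0.03 -0.04] op 0.6472294964515655 yawerr -0.5562141554061378 zax [ 9.e-04  1.e-04 -1.e+00]
```

View pics/w2.png

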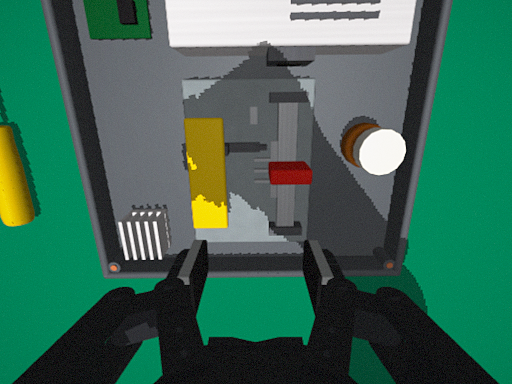

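View pics/s2.png

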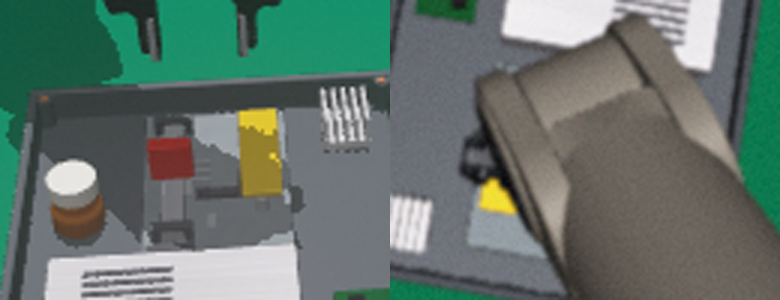

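The wrist view shows the fingers' midline at column 256, while the catch (207) and tab (291) centre on about 249. The tool therefore has to shift about 5 mm towards the catch, and the scene crop shows the fingers lined up behind both parts.

Emit:
send_rows(series=[[0,-5,0,-0.5],[0,0,0,0],[0,0,7,0],[0,0,7,0],[0,0,0,0]])

```text
time: 4.42
tcp_pos: [0.5013, 0.0651, 0.0686]
eef_rot: [[0.981, -0.195, -0.002], [-0.195, -0.981, -0.0], [-0.002, 0.001, -1.0]]
wrist_force: [-0.9, 0.4, 0.3]
opening: 0.649
grasp_force: 0.0
```

```bash
python3 - <<'E'
from h import *
st()
im=cams.snapshot('wrist');np.save('pics/w3.npy',im);c=cams.calibration('wrist')
for n,q,z in(('y',blob(im,(18,120,50),(36,255,255),(170,100,245,260)),.054),('r',blob(im,(0,140,60),(10,255,255),(250,135,330,205)),.068)):
    P=np.array([hf(ray(c,p[0],z)) for p in q],np.float32)
    b=cv2.minAreaRect(P);print(n,b,P.min(0),P.max(0), cv2.boundingRect(q))
cv2.imwrite('pics/w3.png',im[100:300,130:400,::-1].repeat(2,0).repeat(2,1))
st()
E
```

```text
t 4.425 h [-25.8  -0.2] z 68.64717787841448 F [-0.9  0.4  0.3] T [-0.01 -0.01  0.02] op 0.6493376743135114 yawerr -0.01809561324407395 zax [-1.9e-03 -4.0e-04 -1.0e+00]
y ((3.1499710083007812, 32.581573486328125), (29.862323760986328, 89.5516586303711), 89.89002990722656) [-41.6  17.6] [47.9 47.5] (185, 117, 47, 118)
r ((9.350000381469727, -31.400001525878906), (33.0, 17.700000762939453), 90.0) [  0.5 -47.9] [ 18.2 -14.9] (276, 164, 48, 26)
t 4.475 h [-25.5   0. ] z 69.05146843606755 F [-0.2  0.9 -0.8] T [ 0.03 -0.03 -0.  ] op 0.6472366227724163 yawerr -0.0189533109469984 zax [-1.2e-03 -2.0e-04 -1.0e+00]
```

View pics/w3.png

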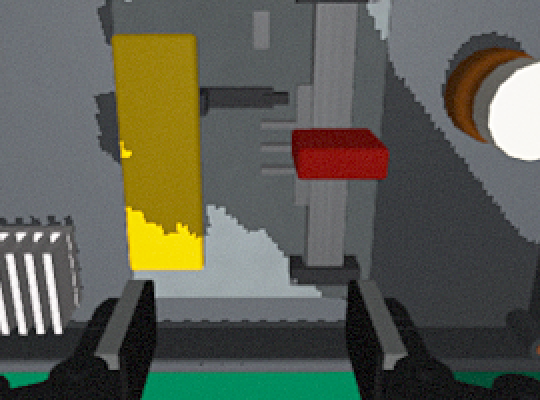

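The fingers straddle correctly: catch column about 208 and tab 300 in the full picture. The tips at row 241 look far back, so I'll check by projecting the TCP into this view.

```bash
python3 - <<'E'
from h import *
c=cams.calibration('wrist');s=sensors.state();f=192/np.tan(np.radians(c['vertical_fov']/2))
o=-c['R'].T@c['t'];print('cam',hf(o),o[2])
def pr(p):
    q=c['R']@p+c['t'];return (q[:2]/q[2]*f+[c['cx'],c['cy']]).round(0)
for x in(-11,11):
  for y in(-27.5,-38):
    for z in(0,-5,-13,-30): print(x,y,z,pr(s['tcp_pos']+s['eef_rot']@np.array([x,y,z])/1e3))
E
```

```text
cam [59.1 -0.6] 0.24734053050273208
-11 -27.5 0 [217. 237.]
-11 -27.5 -5 [216. 241.]
-11 -27.5 -13 [214. 246.]
-11 -27.5 -30 [210. 260.]
-11 -38 0 [202. 237.]
-11 -38 -5 [201. 241.]
-11 -38 -13 [199. 246.]
-11 -38 -30 [194. 260.]
11 -27.5 0 [215. 210.]
11 -27.5 -5 [214. 212.]
11 -27.5 -13 [212. 217.]
11 -27.5 -30 [208. 228.]
11 -38 0 [200. 210.]
11 -38 -5 [199. 212.]
11 -38 -13 [197. 217.]
11 -38 -30 [191. 228.]
```

```bash
python3 - <<'E'
from h import *
c=cams.calibration('scene')
for uv in((201.7,149.5),(231,147.5)):
  print('tcp z84:',[(z,hf(ray(c,uv,z)).tolist()) for z in(.075,.085,.1,.12)])
im=cams.snapshot('scene')
cv2.imwrite('pics/s3.png',cv2.resize(im[100:230,140:290],None,fx=4,fy=4,interpolation=2)[:,:,::-1])
E
```

```text
tcp z84: [(0.075, [-82.0, -42.8]), (0.085, [-69.3, -41.5]), (0.1, [-50.1, -39.6]), (0.12, [-24.5, -37.1])]
tcp z84: [(0.075, [-83.8, 25.8]), (0.085, [-71.0, 25.9]), (0.1, [-51.8, 26.1]), (0.12, [-26.1, 26.3])]
```

View pics/s3.png

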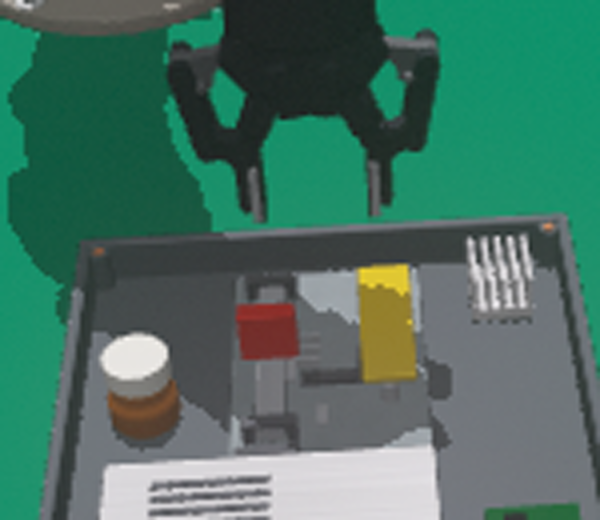

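The tips appear at (204,154) and (234,154) in the scene picture, well short of the parts. I'll triangulate them against the wrist view.

```bash
python3 - <<'E'
from h import *
cs=cams.calibration('scene');cw=cams.calibration('wrist');st()
def P(c):
    f=192/np.tan(np.radians(c['vertical_fov']/2));K=np.array([[f,0,c['cx']],[0,f,c['cy']],[0,0,1]])
    return K@np.c_[c['R'],c['t']]
for a,b in(((205.5,154.5),(303.5,240)),((233,154),(207,240))):
    X=cv2.triangulatePoints(P(cs),P(cw),np.array(a),np.array(b))[:,0];X=X[:3]/X[3]
    print(hf(X),X[2])
    for c,u in((cs,a),(cw,b)):
        q=P(c)@np.r_[X,1];print(q[:2]/q[2]-u)
E
```

```text
t 4.525 h [-25.2   0.1] z 69.33138166543446 F [-0.9  0.4 -0.1] T [-0.05  0.06 -0.02] op 0.6456379892809009 yawerr -0.023053997835437833 zax [-6.e-04 -1.e-04 -1.e+00]
[-14.7 -28.8] 0.11333577795221846
[0.26377949 0.05909412]
[2.24974085 0.46995405]
[-2495.   -449.2] 0.7570061086337777
[-110.11483292 -377.74433594]
[ 390.43270543 1921.35746327]
```

The first tip triangulates to z ≈ 113 mm while the TCP reads 69, so the tips seem set back about 40 mm. I'll descend gently and watch the force.

Emit:
send_rows(series=[[0,0,8,0],[0,0,8,0],[0,0,3,0],[0,0,3,0],[0,0,0,0]])

```text
time: 5.15
tcp_pos: [0.502, 0.0653, 0.0474]
eef_rot: [[0.981, -0.195, -0.0], [-0.195, -0.981, -0.0], [-0.0, 0.0, -1.0]]
wrist_force: [-0.6, -0.3, 0.4]
opening: 0.647
grasp_force: 0.0
```

```bash
python3 - <<'E'
from h import *
st();cs=cams.calibration('scene')
im=cams.snapshot('scene')
cv2.imwrite('pics/s4.png',cv2.resize(im[100:230,140:290],None,fx=4,fy=4,interpolation=2)[:,:,::-1])
def P(c):
    f=192/np.tan(np.radians(c['vertical_fov']/2));K=np.array([[f,0,c['cx']],[0,f,c['cy']],[0,0,1]])
    return K@np.c_[c['R'],c['t']]
cw=cams.calibration('wrist')
s=sensors.state()
for n,c in(('scene',cs),('wrist',cw)):
  q=P(c)@np.r_[s['tcp_pos'],1];print(n,'TCP px',q[:2]/q[2])
st()
E
```

```text
t 5.15 h [-25.1   0.2] z 47.42983046035726 F [-0.6 -0.3  0.4] T [ 0.04 -0.04 -0.03] op 0.6467812116083337 yawerr -0.01643790910632109 zax [-3.e-04 -1.e-04 -1.e+00]
scene TCP px [221.23471768 173.39255213]
wrist TCP px [253.95931815 223.64770882]
t 5.2 h [-25.    0.2] z 47.60922983172374 F [-0.4 -0.   0.8] T [ 0.05 -0.02 -0.03] op 0.6486376331726822 yawerr -0.018141614656096105 zax [ 0. -0. -1.]
```

View pics/s4.png

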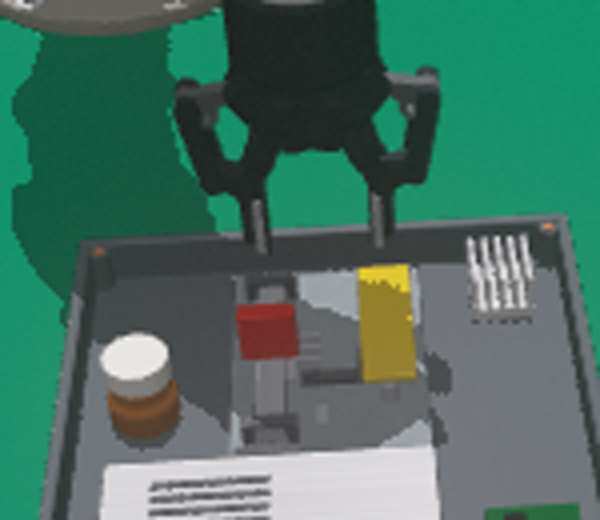

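No contact at TCP z 47. The tips are at crop rows 245–250, still about 40 mm above the catch, which confirms the setback. I'll continue down.

Emit:
send_rows(series=[[0,0,7,0],[0,0,7,0],[0,0,6,0],[0,0,6,0],[0,0,0,0]])

```text
time: 5.82
tcp_pos: [0.5016, 0.0652, 0.021]
eef_rot: [[0.981, -0.195, -0.001], [-0.195, -0.981, -0.0], [-0.001, 0.0, -1.0]]
wrist_force: [-0.1, 0.6, 0.5]
opening: 0.651
grasp_force: 0.0
```

Emit:
send_rows(series=[[0,0,3,0],[0,0,3,0],[0,0,0,0]])

```text
time: 6.2
tcp_pos: [0.5019, 0.0653, 0.0154]
eef_rot: [[0.981, -0.195, -0.0], [-0.195, -0.981, -0.0], [-0.0, 0.0, -1.0]]
wrist_force: [0.3, -1.0, 0.3]
opening: 0.65
grasp_force: 0.0
```

Emit:
send_rows(series=[[0,0,2,0],[0,0,0,0]])

```text
time: 6.45
tcp_pos: [0.502, 0.0652, 0.0135]
eef_rot: [[0.981, -0.195, -0.0], [-0.195, -0.981, -0.0], [-0.0, 0.0, -1.0]]
wrist_force: [0.1, 0.2, -0.3]
opening: 0.644
grasp_force: 0.0
```

```bash
python3 - <<'E'
from h import *
st()
im=cams.snapshot('scene');w=cams.snapshot('wrist')
a=cv2.resize(im[120:220,170:270],(400,400),interpolation=2);b=cv2.resize(w[110:310,150:350],(400,400),interpolation=2)
cv2.imwrite('pics/s5.png',np.hstack([a,b])[:,:,::-1]);st()
E
```

```text
t 6.45 h [-25.1   0.2] z 13.524112608618882 F [ 0.1  0.2 -0.3] T [ 0.02  0.03 -0.  ] op 0.6443164679179009 yawerr -0.02126556312488018 zax [-1.e-04 -1.e-04 -1.e+00]
t 6.55 h [-25.    0.2] z 13.6276996440036 F [0.1 0.  0.4] T [0.05 0.07 0.  ] op 0.6498307141068328 yawerr -0.023705163719066835 zax [ 1.e-04 -0.e+00 -1.e+00]
```

View pics/s5.png

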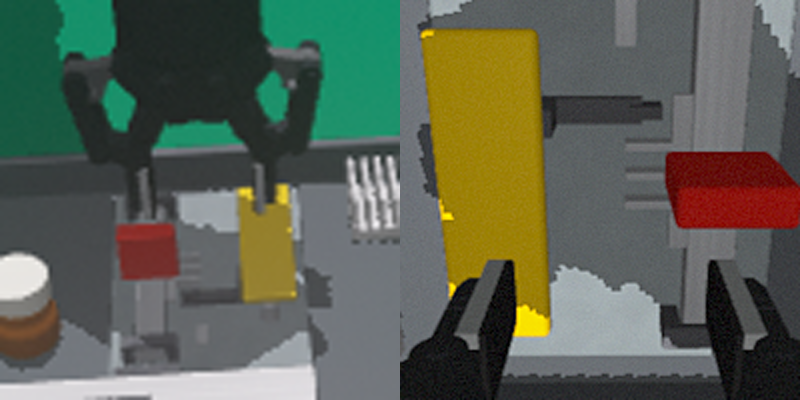

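The left finger now stands just behind the tab, at crop (145,215). The right finger is over the rear of the catch, at (262,205), and within its width. I'll continue down to contact.

Emit:
send_rows(series=[[0,0,2,0],[0,0,2,0],[0,0,0,0]])

```text
time: 6.92
tcp_pos: [0.5023, 0.0654, 0.0097]
eef_rot: [[0.981, -0.195, 0.0], [-0.195, -0.981, 0.0], [0.0, -0.0, -1.0]]
wrist_force: [-0.0, -0.2, 3.1]
opening: 0.65
grasp_force: 1.6
```

Emit:
send_rows(series=[[0,0,2,0],[0,0,2,0],[0,0,0,0]])

```text
time: 7.3
tcp_pos: [0.5023, 0.0654, 0.0056]
eef_rot: [[0.981, -0.195, 0.0], [-0.195, -0.981, 0.0], [0.0, -0.0, -1.0]]
wrist_force: [-0.3, 0.0, 6.1]
opening: 0.649
grasp_force: 2.6
```

```bash
python3 -c "
from h import *
st()"
```

```text
t 7.3 h [-24.9   0.4] z 5.6236326535705 F [-0.3  0.   6.1] T [0.18 0.04 0.04] op 0.6494234671275756 yawerr -0.016166428620011553 zax [ 3.e-04  1.e-04 -1.e+00]
```

Emit:
send_rows(series=[[0,0,1.5,0],[0,0,0,0]])

```text
time: 7.55
tcp_pos: [0.5023, 0.0654, 0.0042]
eef_rot: [[0.981, -0.195, 0.0], [-0.195, -0.981, 0.0], [0.0, -0.0, -1.0]]
wrist_force: [-0.9, 0.0, 6.2]
opening: 0.647
grasp_force: 3.0
```

Emit:
send_rows(series=[[0,0,1.5,0],[0,0,0,0]])

```text
time: 7.8
tcp_pos: [0.5024, 0.0656, 0.0038]
eef_rot: [[0.981, -0.195, 0.001], [-0.195, -0.981, -0.0], [0.001, -0.0, -1.0]]
wrist_force: [-4.0, -1.0, 19.8]
opening: 0.651
grasp_force: 9.5
```

The catch is on its stop, with about 20 N on it. Now I'll push along +x.

Emit:
send_rows(series=[[3,0,0,0],[3,0,0,0],[3,0,0,0],[3,0,0,0],[3,0,0,0],[0,0,0,0]])

```text
time: 8.55
tcp_pos: [0.5031, 0.0658, 0.0032]
eef_rot: [[0.982, -0.187, -0.022], [-0.187, -0.982, -0.002], [-0.022, 0.006, -1.0]]
wrist_force: [-42.3, 6.8, 59.0]
opening: 0.65
grasp_force: 29.7
```

Emit:
send_rows(series=[[3,0,0,0],[3,0,0,0],[3,0,0,0],[3,0,0,0],[3,0,0,0],[0,0,0,0]])

```text
time: 9.3
tcp_pos: [0.5233, 0.0624, 0.0035]
eef_rot: [[0.982, -0.19, -0.013], [-0.19, -0.982, -0.0], [-0.012, 0.003, -1.0]]
wrist_force: [-28.9, 6.5, 41.0]
opening: 0.651
grasp_force: 21.0
```

```bash
python3 -c "
from h import *
st()"
```

```text
t 9.3 h [-3.7  1.5] z 3.542859556115267 F [-28.9   6.5  41. ] T [2.64 6.23 0.8 ] op 0.6506228719803717 yawerr 0.28932774853218546 zax [-1.280e-02 -4.000e-04 -9.999e-01]
```

Friction with the catch is high, so the tool stuck and slipped. I'll ease the down-press about 1 mm.

Emit:
send_rows(series=[[0,0,-1,0],[0,0,0,0]])

```text
time: 9.55
tcp_pos: [0.5264, 0.0617, 0.0039]
eef_rot: [[0.981, -0.191, -0.008], [-0.191, -0.981, 0.0], [-0.008, 0.001, -1.0]]
wrist_force: [-15.6, 4.1, 23.6]
opening: 0.648
grasp_force: 12.1
```

```bash
python3 -c "
from h import *
st()"
```

```text
t 9.55 h [-0.5  1.4] z 3.8797876386509405 F [-15.6   4.1  23.6] T [1.52 3.44 0.51] op 0.6482423939409017 yawerr 0.17965937309413377 zax [-7.9e-03  3.0e-04 -1.0e+00]
```

Emit:
send_rows(series=[[2,0,-0.5,0],[2,0,0,0],[2,0,0,0],[2,0,0,0],[2,0,0,0],[2,0,0,0],[0,0,0,0]])

```text
time: 10.42
tcp_pos: [0.5396, 0.0589, 0.004]
eef_rot: [[0.981, -0.192, -0.006], [-0.192, -0.981, 0.0], [-0.006, 0.001, -1.0]]
wrist_force: [-10.5, 3.1, 15.1]
opening: 0.648
grasp_force: 7.9
```

```bash
python3 -c "
from h import *
st()
im=cams.snapshot('scene');w=cams.snapshot('wrist')
a=cv2.resize(im[120:220,170:270],(400,400),interpolation=2);b=cv2.resize(w[90:290,150:350],(400,400),interpolation=2)
cv2.imwrite('pics/s6.png',np.hstack([a,b])[:,:,::-1]);st()
q=blob(w,(0,140,60),(10,255,255),(230,90,350,230));c=cams.calibration('wrist')
P=np.array([hf(ray(c,p[0],.068)) for p in q]);print(P.min(0),P.max(0))
"
```

```text
t 10.425 h [13.   1.2] z 4.009197094427062 F [-10.5   3.1  15.1] T [1.14 2.29 0.29] op 0.6484513701120797 yawerr 0.12178899920918594 zax [-6.e-03  5.e-04 -1.e+00]
t 10.525 h [13.   1.2] z 3.9964219965757732 F [-10.8   3.   14.7] T [1.23 2.26 0.27] op 0.6515945181314396 yawerr 0.12155484282463783 zax [-5.9e-03  4.0e-04 -1.0e+00]
[ 41.  -43.2] [ 49.7 -13.2]
```

View pics/s6.png

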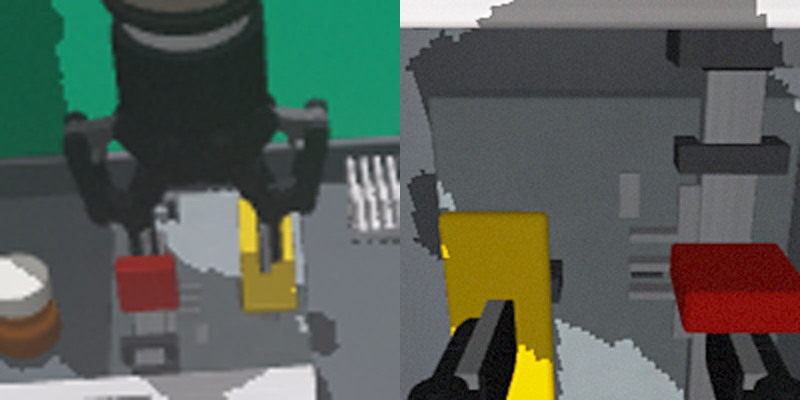

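The tab, at wrist crop (740,290), moves ahead of the finger and the catch is held down. I'll push on to the stop.

Emit:
send_rows(series=[[2,0,0,0],[2,0,0,0],[2,0,0,0],[0,0,0,0]])

```text
time: 11.02
tcp_pos: [0.5457, 0.0576, 0.004]
eef_rot: [[0.981, -0.193, -0.006], [-0.193, -0.981, 0.0], [-0.006, 0.001, -1.0]]
wrist_force: [-10.3, 3.5, 14.0]
opening: 0.649
grasp_force: 7.6
```

Emit:
send_rows(series=[[1.5,0,0,0],[1.5,0,0,0],[0,0,0,0]])

```text
time: 11.4
tcp_pos: [0.5486, 0.057, 0.004]
eef_rot: [[0.981, -0.193, -0.006], [-0.193, -0.981, 0.0], [-0.006, 0.001, -1.0]]
wrist_force: [-10.8, 2.7, 14.4]
opening: 0.654
grasp_force: 7.7
```

Emit:
send_rows(series=[[1.5,0,0,0],[1.5,0,0,0],[0,0,0,0]])

```text
time: 11.78
tcp_pos: [0.5489, 0.0569, 0.0039]
eef_rot: [[0.981, -0.193, -0.01], [-0.193, -0.981, 0.0], [-0.01, 0.002, -1.0]]
wrist_force: [-17.6, 4.2, 21.6]
opening: 0.647
grasp_force: 12.4
```

```bash
python3 -c "
from h import *
st()"
```

```text
t 11.775 h [22.5  1.1] z 3.9019851121585223 F [-17.6   4.2  21.6] T [1.36 3.64 0.09] op 0.64728280322441 yawerr 0.11958034182262106 zax [-1.030e-02  2.000e-04 -9.999e-01]
```

Emit:
send_rows(series=[[1.5,0,0,0],[1.5,0,0,0],[0,0,0,0]])

```text
time: 12.15
tcp_pos: [0.5488, 0.0568, 0.0039]
eef_rot: [[0.981, -0.192, -0.016], [-0.192, -0.981, -0.0], [-0.015, 0.003, -1.0]]
wrist_force: [-26.8, 5.3, 30.8]
opening: 0.651
grasp_force: 17.8
```

```bash
python3 -c "
from h import *
st()
w=cams.snapshot('wrist');np.save('pics/w7.npy',w)
cv2.imwrite('pics/w7.png',cv2.resize(w[60:260,150:400],(750,600),interpolation=2)[:,:,::-1])
"
```

```text
t 12.15 h [22.5  1. ] z 3.856588912385633 F [-26.8   5.3  30.8] T [ 1.55  5.35 -0.1 ] op 0.650572300078603 yawerr 0.13375385592423433 zax [-1.560e-02 -2.000e-04 -9.999e-01]
```

View pics/w7.png

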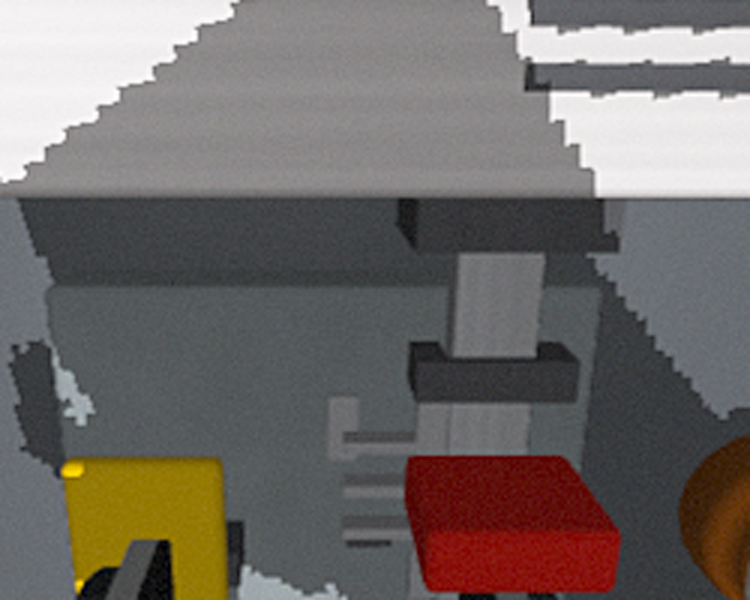

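The bar's end enters the dark keeper at crop (500,250). The tab's top face is at rows 530–592. I'll compute its x from those edges.

```bash
python3 -c "
from h import *
c=cams.calibration('wrist')
u=lambda x,y:(150+x/3,60+y/3)
print('tab top far/near (home 44/32)',hf(ray(c,u(522,530),.068)),hf(ray(c,u(522,592),.068)))
print('tab foot far (44)',hf(ray(c,u(490,457),.036)))
print('pedal far (46,34)',hf(ray(c,u(145,460),.046)))
print('strap far top',hf(ray(c,u(495,345),.040)),'near',hf(ray(c,u(495,362),.040)),'PU edge (94)',hf(ray(c,u(300,197),.05)))
"
```

```text
tab top far/near (home 44/32) [ 47.3 -31.8] [ 36.  -32.8]
tab foot far (44) [ 45.6 -33.5]
pedal far (46,34) [49.4 31.2]
strap far top [ 69.3 -31.8] near [ 66.1 -32. ] PU edge (94) [96.1  3. ]
```

Allowing for the common +3 mm offset, the tab is at 44/33, which is home, and it sits hard against the stop. I'll let the catch up while keeping a light push on the tab.

Emit:
send_rows(series=[[-1,0,-0.5,0],[-1,0,-1,0],[-1,0,-2,0],[0,0,-2,0],[0,0,-3,0],[0,0,-3,0],[0,0,-2,0],[0,0,0,0]])

```text
time: 13.2
tcp_pos: [0.5489, 0.0554, 0.015]
eef_rot: [[0.981, -0.194, -0.011], [-0.194, -0.981, -0.0], [-0.011, 0.002, -1.0]]
wrist_force: [-9.1, 4.6, -2.7]
opening: 0.648
grasp_force: 4.6
```

```bash
python3 -c "
from h import *
st()"
```

```text
t 13.2 h [22.8 -0.4] z 15.011359986763999 F [-9.1  4.6 -2.7] T [ 0.78  1.81 -0.31] op 0.6479321967827958 yawerr 0.006396839017667578 zax [-1.090e-02 -4.000e-04 -9.999e-01]
```

The catch is released and the bolt stays on its stop under a 10 N push. I'll back off and lift clear.

Emit:
send_rows(series=[[-3,0,0,0],[-3,0,0,0],[-4,0,0,0],[-4,0,0,0],[-4,0,0,0],[0,0,-10,0],[0,0,-30,0],[0,0,-40,0],[0,0,-40,0],[0,0,0,0]])

```text
time: 14.45
tcp_pos: [0.5402, 0.0588, 0.1417]
eef_rot: [[0.981, -0.195, 0.008], [-0.195, -0.981, 0.001], [0.007, -0.003, -1.0]]
wrist_force: [0.2, -0.4, -0.0]
opening: 0.648
grasp_force: 0.0
```

```bash
python3 -c "
from h import *
st()
w=cams.snapshot('wrist');c=cams.calibration('wrist');im=cams.snapshot('scene')
cv2.imwrite('pics/w8.png',np.hstack([w[40:280,130:430],cv2.resize(im[130:230,160:285],(300,240))])[:,:,::-1])
hsv=cv2.cvtColor(w,cv2.COLOR_RGB2HSV)
for n,q,z in(('y',blob(w,(18,120,50),(36,255,255),(170,60,245,280)),.054),('r',blob(w,(0,140,60),(10,255,255),(250,60,330,230)),.068)):
    P=np.array([hf(ray(c,p[0],z)) for p in q]);print(n,P.min(0),P.max(0))
"
```

```text
t 14.45 h [13.6  1.3] z 141.7047189237487 F [ 0.2 -0.4 -0. ] T [-0.02  0.01  0.01] op 0.6476542369862733 yawerr -0.03512345413397266 zax [ 0.0076  0.0011 -1.    ]
y [-42.6  16.3] [47.  45.6]
r [ 34.4 -48.2] [ 49.6 -16.8]
```

View pics/w8.png

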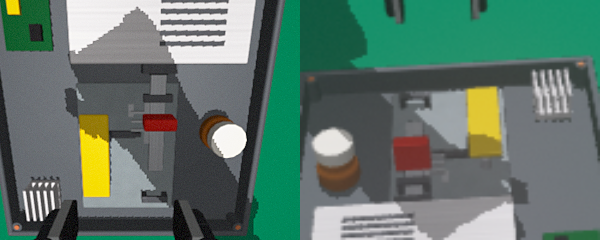

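The final view shows the tab's rear edge at 32 mm after the offset, so the bolt is home. The catch's measured size matches its starting up position, and the jar and heat sink have not moved.

```bash
python3 -c "
from rig import workorder
print(workorder.finish_job())"
```

```text
the job is handed in; nothing more can be done
None
```

The job is handed in: I held the catch down while the bolt went fully home against its stop, then let go so the catch sprang back up, and the final picture shows the bolt home and the robot clear of everything.

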